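Fit the filter cartridge in the cooling-water unit

TASK

Take the filter cartridge from the tray, push it down into the bayonet socket of the cooling-water filter unit, twist it clockwise about a quarter turn to its stop so that it locks, and let go. Feel for the slots, press and turn gently without forcing it, and leave the jar and the beaker standing.

Things in the scene. Friction and masses are not known exactly. Their poses are not given: they have to be found in the camera images.
- filter_bar (a point): Filter cartridge (about 0.15 kg, white plastic, 80 mm tall, loose, upright in the tray). Point: centre of its grip bar, 54 mm long along the cartridge's x, 14 mm thick along y, 26 mm high (13 mm above and below this point). The bar stands on the cartridge's head, a disc 64 mm across and 20 mm high. z is up, along the axis.
- filter_foot (a point): Centre of the cartridge's flat foot, on its axis, 67 mm below the grip bar's centre; same axes. The stem above the foot is 40 mm across, 34 mm long, chamfered. Two opposite lugs in line with the bar (+x and -x) reach 27 mm from the axis; 8 mm wide, 6 mm high, undersides 6 mm above the foot. Half a turn makes no difference.
- socket (a point): Centre of the base of the bayonet socket, a round collar (75 mm across, 40 mm high, bore 44 mm) on top of the fixed unit's housing. z: its axis, up. Two opposite slots for the lugs lie roughly along this x axis, but the collar is clamped up to 0.42 rad off it either way, differing from unit to unit and not measured; a rib outside the collar marks each slot.
- flange (a point): On the socket's axis, level with the top of the collar's inward flange, 38 mm above point socket. The flange is 10 mm thick; its slots are about 12 mm wide. Lugs off the slots rest on it, the foot then 6 mm below this point. Turn the cartridge under light pressure (about 5 N) until the lugs drop in.
- plate (a point): On the socket's axis, top of the spring plate at rest, 30 mm above point socket. Foot pushed onto it: 500 N/m, bottoms 22 mm down. With the foot 16 to 20 mm below this point (8 to 10 N) the lugs are clear under the flange and the cartridge turns clockwise seen from above, 80 to 84 degrees from the slots to a hard stop; the other way is blocked.
- locked (a point): On the socket's axis, where the foot's centre stands when locked, 20 mm above point socket: let go at the stop, the spring lifts the lugs 4 mm into recesses under the flange. Let go unlocked in the slots, it is pushed up to about 7 mm above this point; let go part-turned, it stays 4 mm below this point.
- unit: The whole fixed filter unit: white housing 180 x 200 mm, 60 mm high, with collar and spring plate. Origin at the centre of its underside, 60 mm below point socket, same axes. The cartridge must not bear on it with more than about 60 N.
- filter: The whole filter cartridge; origin at the centre of its foot, axes as point filter_bar.
- jar: White jar, 64 mm across, 85 mm tall, loose in the same tray, about 140 mm from the cartridge; origin at the centre of its underside, z up.
- beaker: Glass beaker, 70 mm across, 90 mm tall, loose on the bench beyond; origin at the centre of its underside, z up.
Things that resemble listed ones, but are neither listed nor needed, are in the scene too. Leave any orange look-alike of the jar alone.

How it is judged:
On the way:
1. the cartridge is pushed down in the socket, lugs below the flange, not yet turned (z of filter_foot in the frame of socket between 0 and 0.0165 m and horizontal distance between filter_foot and socket below 0.006 m and angle between the x axis of filter_bar and the x axis of socket, either way round below 0.75 rad), for 0.04 s.
At the end, for the whole second after the job is handed in: The cartridge rests locked in the socket, released: its foot 17.5 to 22.5 mm above the socket's base (lugs up in the recesses), within 4 mm of the axis, upright within 0.1 rad, its bar turned to within 0.8 rad of the socket's y axis, at rest; jar and beaker upright (z of filter_foot in the frame of socket between 0.0175 and 0.0225 m and horizontal distance between filter_foot and socket below 0.004 m and angle between filter_bar's own z axis and vertical below 0.1 rad and angle between the x axis of filter_bar and the y axis of socket, either way round below 0.8 rad and linear speed of filter below 0.02 m/s and angle between each of jar, beaker's own z axis and vertical below 0.3 rad); the robot touches nothing.
It fails at once if the cartridge is forced against the filter unit with more than 60 N (contact force between filter and unit above 60 N).
It fails at once if the jar or the beaker is knocked over (angle between any of jar, beaker's own z axis and vertical above 0.5 rad).
It also fails if it takes over 72 s, if anything falls off the work surface, if the arm or the gripper's body presses on something with over 40 N, if the wrist force passes 120 N, or if a joint passes its speed limit or range.

ROBOT

A 6-joint arm with a two-finger parallel gripper is mounted at the origin on the work surface. World frame = base frame: x ahead of the robot, y to its left, z up, the work surface at z = 0. Lengths are in m, angles in rad, forces in N, time in s.
With the tool pointing down it reaches from about 0.35 to 0.725 m from the base axis. Payload 4.3 kg.
Tool frame: the origin (TCP) lies midway between the tips of the shut fingers; the grasp point (between the pads) lies 19 mm behind it (arm.grasp_offset is the distance from the TCP to the grasp point, in m); z points along the fingers, y is the line along which they close (so a half turn about z gives the same grasp; the last joint's range is limited). The gripper opens to 85 mm and grips with 20 to 120 N. Pads are 22 mm wide; open, the fingers measure 114 mm over their backs; the gripper's body (76 mm by 85 mm) begins 54 mm behind the grasp point. The pads swing forward as they close: fully open they stand 13 mm farther back than shut.
Start: joints at [-1.377, 0.377, 0.081, 1.274, 0, 1.46], TCP at [0.172, -0.549, 0.206] pointing down, gripper open.
Joint ranges: [-2.72, 2.72], [-0.84, 1.66], [-1.02, 1.22], [-1.77, 2.12], [-1.37, 1.28], [-3.14, 3.14]. Speed limits (rad/s): [2.57, 2.57, 3.14, 3.14, 3.14, 3.14].

INTERFACE

Orientations are given as [roll, pitch, yaw] about the fixed x, y, z axes, in that order (R = Rz(yaw) Ry(pitch) Rx(roll)).
In Python, from workcell import arm gives the robot as it stands.
- The arm moves only by the shell command python3 -m creep 'ROWS'. ROWS is JSON, a list of rows, each an object of numbers: "tx", "ty", "tz": the shift along the tool's x, y, z in mm; "ax", "ay", "az": the turn, a rotation vector about the tool's x, y, z in rad; "gripper": the opening, from 0 (shut) to 1 (fully open). A call has 1 to 20 rows; each row is the pose to reach, as a shift and turn from the pose commanded when the call began, along the tool's axes at that moment; what a row does not reach only later rows make up. A row lasts 1/10 s, in which the tool goes at most 50 mm and 8.59 degrees, less where a joint would pass 70% of its speed; a pose out of reach is approached as far as the arm can. A call with a gripper value outside its range is refused whole. The fingers move at their own pace and stop on an object; the grip force is fixed at half the most. Time passes only in rows, so rows that repeat a pose let the fingers close. It gives the time, the measured TCP pose, the force, the opening and the grip force at its end, in the units of the state.
- arm.observe(): the state, without advancing time (a new reading comes with each control period).
- arm.camera(name): name is "side" or "top"; returns a dict with "img" (400x640x3 uint8, blue, green, red), "vfov" (degrees; the focal length in pixels is half the picture's height over the tangent of half this angle, whatever the lens; pixels are square), "cx", "cy" (the principal point, pixels), "extrinsics" (4x4, takes a point from camera to world coordinates). Camera axes: x right, y down, z forward; pixel columns grow to the right and rows downward; lengths in m; the calibration is good to about 2 mm. A picture is of the moment at which its call begins. There is no depth.
- arm.hand_in(): hands the job in; it is judged then, once.
Trained networks look in the newest picture that a camera, given by its name, has taken for a name from the list of things; names that differ only in an ending like _2 or _b are one class to them, and where a whole thing is asked for, a point or a joint stands for the part that bears it (a point fixed in the world has none). Each returns a list of dicts, best first, with "conf" (0 to 1); they miss things now and then, are a little off and sometimes report something else, mostly with a low value. They report only what shows in the picture. A call takes as long as a camera call. They do not tell look-alikes from the thing itself.
- arm.search_frame(name, camera): "point" ([column, row] in pixels, amid what is visible of it).
- arm.outline_of(name, camera): "region" (400x640 bool, what is visible of it) and "point" ([column, row] in pixels, amid what is visible of it).
- arm.landmark_of(name, camera): "point" ([column, row] in pixels: a listed point, or the origin of a listed thing).
The state is a dict: "time_s": time; "joint_pos": joint angles; "qd": joint speeds; "tau": joint torques, N m; "position": TCP position; "tool_rot": TCP orientation; "wrist_force": force on the tool from outside, world axes, zero at the start; "torque": the same for the moment, N m; "width": finger opening in m; "grasp_force": force on a finger pad.
Only numpy, scipy, OpenCV 4.12 (cv2) and the standard library are available. Lean on these libraries where they do the work, as an engineer would, in place of code of your own. Each camera call takes 0.05 s, during which the arm holds its last target. There are 200 camera calls.

## Working session

There is one attempt and no reset: what is moved stays moved. The work goes in short steps, Python scripts to look and compute and a shell command to move; the robot and the scene stay as the last step left them, time stands still between calls to the robot, and variables do not carry over. Pictures are saved under pics/ and viewed, at most 10 in all, crops included, and the job is handed in when it is done.

```bash
mkdir -p pics; cat > h.py <<'E'
import numpy as np, cv2
from workcell import arm
def ray(c,p):
    f=200/np.tan(np.radians(c['vfov'])/2); E=np.array(c['extrinsics'])
    d=E[:3,:3]@np.array([(p[0]-c['cx'])/f,(p[1]-c['cy'])/f,1]); return E[:3,3],d/np.linalg.norm(d)
def onz(c,p,z):
    o,d=ray(c,p); return o+d*(z-o[2])/d[2]
def proj(c,X):
    f=200/np.tan(np.radians(c['vfov'])/2); E=np.array(c['extrinsics'])
    q=E[:3,:3].T@(np.array(X)-E[:3,3]); return q[:2]/q[2]*f+[c['cx'],c['cy']]
def tri(c1,p1,c2,p2):
    A=0;b=0
    for c,p in((c1,p1),(c2,p2)):
        o,d=ray(c,p); P=np.eye(3)-np.outer(d,d); A=A+P; b=b+P@o
    X=np.linalg.solve(A,b); return X,[np.linalg.norm(np.cross(X-ray(c,p)[0],ray(c,p)[1])) for c,p in((c1,p1),(c2,p2))]
E
python3 - <<'E'
from h import *
np.set_printoptions(precision=4,suppress=True)
cs={n:arm.camera(n) for n in('top','side')}
for n,c in cs.items():
    cv2.imwrite(f'pics/{n}0.png',c['img']); print(n,c['vfov'],c['cx'],c['cy'],np.array(c['extrinsics']))
    for t in['filter_bar','filter_foot','socket','flange','plate','unit','jar','beaker']:
        print(n,t,[(np.round(r['point'],1),round(r['conf'],2)) for r in arm.landmark_of(t,n)])
s=arm.observe();print(s)
E
```

```text
top 48.82120914925182 320.0629055647152 195.52652420072636 [[ 0.0005 -0.9982  0.0593  0.5237]
 [-0.9999  0.0002  0.0125  0.0462]
 [-0.0125 -0.0593 -0.9982  1.0731]
 [ 0.      0.      0.      1.    ]]
top filter_bar [(array([241. , 208.9]), 0.67)]
top filter_foot []
top socket [(array([416.4, 202.3]), 0.65)]
top flange [(array([422.5, 197.5]), 0.66)]
top plate [(array([416.9, 199. ]), 0.62)]
top unit [(array([414.4, 199.6]), 0.96)]
top jar [(array([382.8, 277.1]), 0.81)]
top beaker [(array([339.2, 119.3]), 0.63)]
side 53.235996391213206 322.03415873060686 204.588080915106 [[ 0.7473 -0.4793  0.4602  0.2617]
 [-0.6643 -0.555   0.5007 -0.3206]
 [ 0.0154 -0.6799 -0.7332  0.6249]
 [ 0.      0.      0.      1.    ]]
side filter_bar [(array([240. , 168.9]), 0.91)]
side filter_foot [(array([245.6, 193.4]), 0.56), (array([402. , 289.6]), 0.44)]
side socket []
side flange [(array([402.9, 281.7]), 0.87)]
side plate [(array([400.4, 286. ]), 0.59)]
side unit [(array([392.7, 316.3]), 0.58)]
side jar [(array([287.2, 355.4]), 0.68), (array([278.3, 229.7]), 0.66)]
side beaker [(array([394.9, 205.2]), 0.67)]
{'time_s': 0.9, 'joint_pos': array([-1.3773,  0.3773,  0.081 ,  1.2744,  0.    ,  1.4605]), 'qd': array([ 0.003 , -0.0006,  0.0002, -0.003 ,  0.0003, -0.0001]), 'tau': array([  0.0003, -46.351 ,  27.0159,   0.    ,  -0.0002,   0.    ]), 'position': array([ 0.172 , -0.5487,  0.2059]), 'tool_rot': array([ 3.1415, -0.    ,  0.3038]), 'wrist_force': array([ 0.1872, -0.2161, -0.4917]), 'torque': array([ 0.0168,  0.0173, -0.0033]), 'grasp_force': 0.0, 'width': 0.08552320263773984}
```

View pics/top0.png

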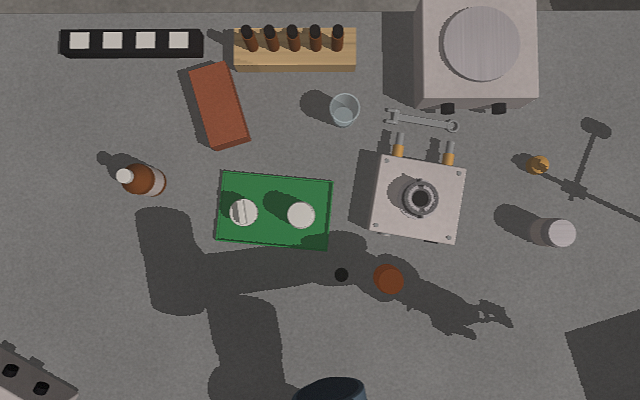

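View pics/side0.png

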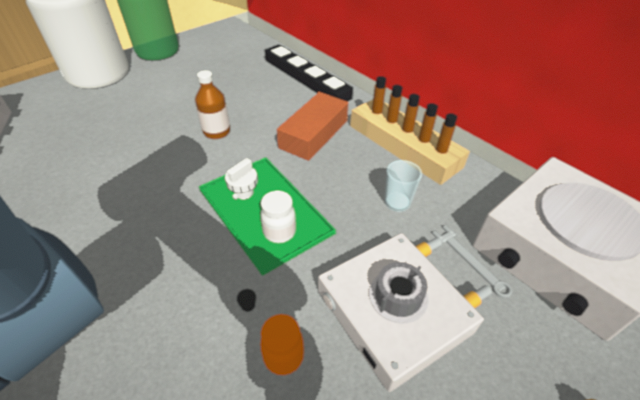

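The top view shows the cartridge at (243,212) with its bar on top, and the white jar at (301,215), both in the green tray. The orange look-alike is at (388,279), the socket collar at (421,198) and the beaker at (344,110). The cartridge is the only barred disc in the tray. I'll confirm it in an enlarged crop along with the collar ribs.

```bash
python3 - <<'E'
from h import *
np.set_printoptions(precision=4,suppress=True)
T=cv2.imread('pics/top0.png');S=cv2.imread('pics/side0.png')
cr=lambda I,u,v:cv2.resize(I[v-25:v+25,u-32:u+32],(384,300),interpolation=cv2.INTER_CUBIC)
cv2.imwrite('pics/c.png',np.vstack([np.hstack([cr(T,243,212),cr(T,421,198)]),np.hstack([cr(S,242,178),cr(S,402,288)])]))
t=arm.camera('top');s=arm.camera('side')
for n in('filter_bar','flange','plate','unit'):
    a=arm.landmark_of(n,'top');b=arm.landmark_of(n,'side')
    if a and b: print(n,a[0]['point'],b[0]['point'],*tri(t,a[0]['point'],s,b[0]['point']))
for z in(.06,.08): print('bar',z,onz(t,[243,212],z),onz(s,[240,169],z))
for z in(.098,.1): print('collar',z,onz(t,[421,198],z),onz(s,[403,282],z))
# unit edges
r=arm.outline_of('unit','top'); m=r[0]['region'].astype(np.uint8); print(cv2.minAreaRect(cv2.findContours(m,0,2)[0][0]))
for n in('filter','jar'):
    for r in arm.outline_of(n,'top'): print(n,r['conf'],r['point'],r['region'].sum())
E
```

```text
filter_bar [242.4, 208.2] [242.1, 167.8] [0.5523 0.2359 0.0763] [np.float64(0.002169812843017377), np.float64(0.0021698128430173093)]
flange [422.9, 199.5] [399.8, 281.3] [ 0.5705 -0.1642  0.1106] [np.float64(0.0024357587620688187), np.float64(0.0024357587620688617)]
plate [420.0, 200.5] [401.1, 285.1] [ 0.5715 -0.1634  0.0977] [np.float64(0.0013716526711762737), np.float64(0.0013716526711762388)]
unit [411.3, 201.6] [392.3, 314.1] [ 0.5734 -0.1627  0.002 ] [np.float64(0.0011842524427360319), np.float64(0.001184252442735939)]
bar 0.06 [0.5459 0.2364 0.06  ] [0.5537 0.2535 0.06  ]
bar 0.08 [0.5455 0.2326 0.08  ] [0.5434 0.2332 0.08  ]
collar 0.098 [ 0.5761 -0.1646  0.098 ] [ 0.5788 -0.1628  0.098 ]
collar 0.1 [ 0.576  -0.1642  0.1   ] [ 0.5776 -0.1634  0.1   ]
((418.77178955078125, 187.959716796875), (88.86223602294922, 104.03948974609375), 10.007979393005371)
filter 0.63 [243.8, 211.0] 613
jar 0.97 [387.5, 281.4] 660
jar 0.7 [302.6, 216.9] 591
```

View pics/c.png

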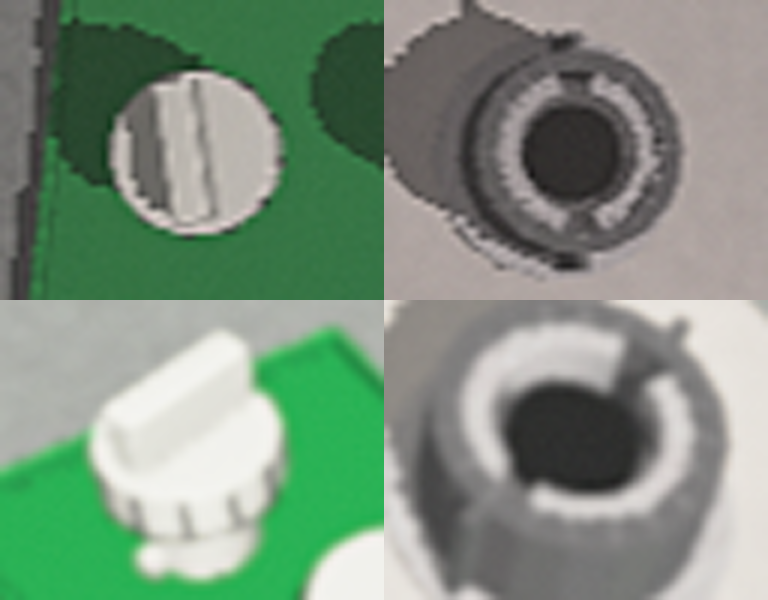

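The crop confirms it: a barred disc with lugs, standing in the tray. The bar's direction is about 0.14 rad off world x. The slots lie close to the image vertical, at about (421,186) and (422,210), which is about 0.04 rad from world x.

```bash
python3 - <<'E'
from h import *
np.set_printoptions(precision=4,suppress=True)
t=arm.camera('top');s=arm.camera('side')
print('bartop',tri(t,[241.7,212.2],s,[239.3,166.3]))
# bar yaw from top face ends
a=onz(t,[211+169/6,187+85/6],.085);b=onz(t,[211+199/6,187+217.5/6],.085);print('baryaw',np.arctan2(*(a-b)[1::-1]),np.linalg.norm(a-b))
a=onz(t,[420.8,186.3],.098);b=onz(t,[421.7,210.5],.098);print('slots',np.arctan2(*(a-b)[1::-1]),(a+b)/2)
# head disc (top face 13 below bar centre) in top view by ellipse
m=arm.outline_of('filter','top')[0]['region'].astype(np.uint8);print('head',cv2.minEnclosingCircle(cv2.findContours(m,0,2)[0][0]))
(u,v),r=cv2.minEnclosingCircle(cv2.findContours(m,0,2)[0][0]);print(onz(t,[u,v],.06))
S=s['img'];g=cv2.cvtColor(t['img'],6)
print('circ',cv2.HoughCircles(cv2.resize(g[165:230,385:455],None,fx=4,fy=4,interpolation=2),cv2.HOUGH_GRADIENT,1,200,param1=100,param2=20,minRadius=55,maxRadius=85))
for z in(.1,):print([proj(t,[.576,-.164,z]),proj(s,[.576,-.164,z])])
b=[];
for n in('filter_bar','flange'):
  for k in range(5):
    t=arm.camera('top');s=arm.camera('side');A=arm.landmark_of(n,'top');B=arm.landmark_of(n,'side')
    if A and B: print(n,tri(t,A[0]['point'],s,B[0]['point'])[0])
E
```

```text
bartop (array([0.5444, 0.2348, 0.0856]), [np.float64(0.0005918940035812138), np.float64(0.0005918940035814013)])
baryaw 0.23382875285985566 0.050966707473361135
slots 0.023998094715461587 [ 0.5753 -0.1652  0.098 ]
head ((244.0, 212.0), 14.4223051071167)
[0.5459 0.2341 0.06  ]
circ [[[146.5 133.5  67.9]]]
[array([420.9105, 198.004 ]), array([402.6225, 282.8812])]
filter_bar [0.5445 0.2313 0.0745]
filter_bar [0.5511 0.2381 0.0654]
filter_bar [0.5481 0.2362 0.0633]
filter_bar [0.5424 0.2276 0.0771]
filter_bar [0.5466 0.2307 0.0759]
flange [ 0.5736 -0.1663  0.1086]
flange [ 0.5758 -0.165   0.0991]
flange [ 0.579  -0.1629  0.0911]
flange [ 0.5779 -0.165   0.1028]
flange [ 0.5789 -0.1607  0.0957]
```

```bash
R='{"tx":591,"ty":-635,"tz":0,"az":-3.06,"gripper":1}'; python3 -m creep '[{"tx":591,"ty":-635,"tz":0,"az":-3.06,"gripper":1},{"tx":591,"ty":-635,"tz":0,"az":-3.06},{"tx":591,"ty":-635,"tz":0,"az":-3.06},{"tx":591,"ty":-635,"tz":0,"az":-3.06},{"tx":591,"ty":-635,"tz":0,"az":-3.06},{"tx":591,"ty":-635,"tz":0,"az":-3.06},{"tx":591,"ty":-635,"tz":0,"az":-3.06},{"tx":591,"ty":-635,"tz":0,"az":-3.06},{"tx":591,"ty":-635,"tz":0,"az":-3.06},{"tx":591,"ty":-635,"tz":0,"az":-3.06},{"tx":591,"ty":-635,"tz":0,"az":-3.06},{"tx":591,"ty":-635,"tz":0,"az":-3.06},{"tx":591,"ty":-635,"tz":0,"az":-3.06},{"tx":591,"ty":-635,"tz":0,"az":-3.06},{"tx":591,"ty":-635,"tz":0,"az":-3.06},{"tx":591,"ty":-635,"tz":0,"az":-3.06},{"tx":591,"ty":-635,"tz":0,"az":-3.06},{"tx":591,"ty":-635,"tz":0,"az":-3.06},{"tx":591,"ty":-635,"tz":0,"az":-3.06},{"tx":591,"ty":-635,"tz":0,"az":-3.06}]'; python3 -c "from h import *;print(arm.observe()['joint_pos'])"
```

```text
[-1.37731832e+00  3.77315610e-01  8.10068992e-02  1.27439146e+00
  9.29647611e-06  1.46052765e+00]invalid input at $[0]: expected keys tx, ty, tz, ax, ay, az, gripper
```

```bash
python3 -m creep '[{"tx":591,"ty":-635,"tz":0,"ax":0,"ay":0,"az":-3.06,"gripper":1},{"tx":591,"ty":-635,"tz":0,"ax":0,"ay":0,"az":-3.06,"gripper":1},{"tx":591,"ty":-635,"tz":0,"ax":0,"ay":0,"az":-3.06,"gripper":1},{"tx":591,"ty":-635,"tz":0,"ax":0,"ay":0,"az":-3.06,"gripper":1},{"tx":591,"ty":-635,"tz":0,"ax":0,"ay":0,"az":-3.06,"gripper":1},{"tx":591,"ty":-635,"tz":0,"ax":0,"ay":0,"az":-3.06,"gripper":1},{"tx":591,"ty":-635,"tz":0,"ax":0,"ay":0,"az":-3.06,"gripper":1},{"tx":591,"ty":-635,"tz":0,"ax":0,"ay":0,"az":-3.06,"gripper":1},{"tx":591,"ty":-635,"tz":0,"ax":0,"ay":0,"az":-3.06,"gripper":1},{"tx":591,"ty":-635,"tz":0,"ax":0,"ay":0,"az":-3.06,"gripper":1},{"tx":591,"ty":-635,"tz":0,"ax":0,"ay":0,"az":-3.06,"gripper":1},{"tx":591,"ty":-635,"tz":0,"ax":0,"ay":0,"az":-3.06,"gripper":1},{"tx":591,"ty":-635,"tz":0,"ax":0,"ay":0,"az":-3.06,"gripper":1},{"tx":591,"ty":-635,"tz":0,"ax":0,"ay":0,"az":-3.06,"gripper":1},{"tx":591,"ty":-635,"tz":0,"ax":0,"ay":0,"az":-3.06,"gripper":1},{"tx":591,"ty":-635,"tz":0,"ax":0,"ay":0,"az":-3.06,"gripper":1},{"tx":591,"ty":-635,"tz":0,"ax":0,"ay":0,"az":-3.06,"gripper":1},{"tx":591,"ty":-635,"tz":0,"ax":0,"ay":0,"az":-3.06,"gripper":1},{"tx":591,"ty":-635,"tz":0,"ax":0,"ay":0,"az":-3.06,"gripper":1},{"tx":591,"ty":-635,"tz":0,"ax":0,"ay":0,"az":-3.06,"gripper":1}]'; python3 -c "from h import *;print(arm.observe()['joint_pos'])"
```

```text
time_s: 5.7
position: [0.5462, 0.2351, 0.2054]
tool_rot: [-3.141, -0.0, -2.972]
wrist_force: [-0.4, -0.6, 0.0]
width: 0.0854
grasp_force: 0.0
[ 2.99861485e-01  4.19081246e-01  1.42202381e-01  1.29433499e+00
 -1.81223335e-04  1.29819540e-01]
```

```bash
python3 -m creep '[{"tx":1,"ty":0,"tz":50,"ax":0,"ay":0,"az":-0.05,"gripper":1},{"tx":1,"ty":0,"tz":90,"ax":0,"ay":0,"az":-0.05,"gripper":1},{"tx":1,"ty":0,"tz":115,"ax":0,"ay":0,"az":-0.05,"gripper":1},{"tx":1,"ty":0,"tz":130,"ax":0,"ay":0,"az":-0.05,"gripper":1},{"tx":1,"ty":0,"tz":138,"ax":0,"ay":0,"az":-0.05,"gripper":1},{"tx":1,"ty":0,"tz":141,"ax":0,"ay":0,"az":-0.05,"gripper":1},{"tx":1,"ty":0,"tz":141,"ax":0,"ay":0,"az":-0.05,"gripper":1}]'; python3 - <<'E'
from h import *
s=arm.camera('side')
cv2.imwrite('pics/d.png',cv2.resize(s['img'][100:260,130:370],(720,480),interpolation=2))
E
```

```text
time_s: 6.4
position: [0.5454, 0.2339, 0.0653]
tool_rot: [-3.142, 0.001, -2.929]
wrist_force: [0.2, 0.1, 0.0]
width: 0.0856
grasp_force: 0.0
```

View pics/d.png

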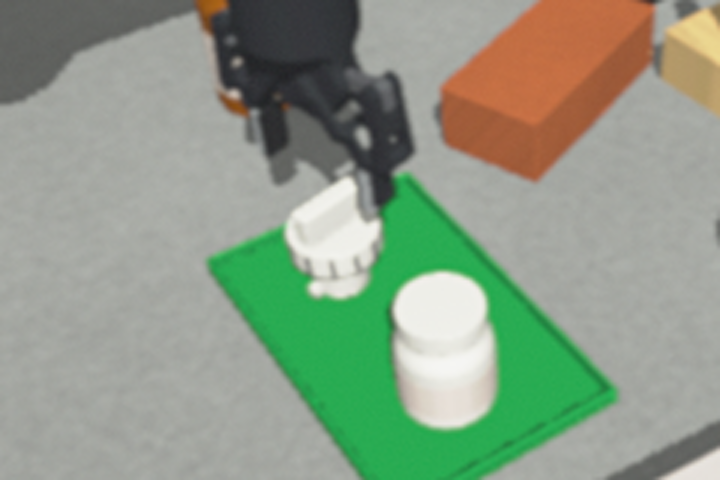

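The fingers straddle the bar, at about crop (275,160) and (370,200) with the bar at (330,210). Closing now.

```bash
python3 -m creep '[{"tx":0,"ty":0,"tz":0,"ax":0,"ay":0,"az":0,"gripper":0},{"tx":0,"ty":0,"tz":0,"ax":0,"ay":0,"az":0,"gripper":0},{"tx":0,"ty":0,"tz":0,"ax":0,"ay":0,"az":0,"gripper":0},{"tx":0,"ty":0,"tz":0,"ax":0,"ay":0,"az":0,"gripper":0},{"tx":0,"ty":0,"tz":0,"ax":0,"ay":0,"az":0,"gripper":0},{"tx":0,"ty":0,"tz":0,"ax":0,"ay":0,"az":0,"gripper":0},{"tx":0,"ty":0,"tz":0,"ax":0,"ay":0,"az":0,"gripper":0},{"tx":0,"ty":0,"tz":0,"ax":0,"ay":0,"az":0,"gripper":0},{"tx":0,"ty":0,"tz":0,"ax":0,"ay":0,"az":0,"gripper":0},{"tx":0,"ty":0,"tz":0,"ax":0,"ay":0,"az":0,"gripper":0},{"tx":0,"ty":0,"tz":0,"ax":0,"ay":0,"az":0,"gripper":0},{"tx":0,"ty":0,"tz":0,"ax":0,"ay":0,"az":0,"gripper":0}]'
```

```text
time_s: 7.65
position: [0.545, 0.2338, 0.0648]
tool_rot: [-3.141, -0.0, -2.929]
wrist_force: [-0.2, 0.2, 0.3]
width: -0.0001
grasp_force: 0.0
```

```bash
python3 - <<'E'
from h import *
s=arm.camera('side');t=arm.camera('top')
cv2.imwrite('pics/e.png',np.hstack([cv2.resize(s['img'][130:220,190:290],(400,360),interpolation=2),cv2.resize(t['img'][170:260,195:295],(400,360),interpolation=2)]))
for n,c in(('side',s),('top',t)):
  print(n,[(r['point'],r['conf']) for r in arm.landmark_of('filter_bar',n)])
print(proj(s,arm.observe()['position']))
E
```

```text
side [([242.7, 170.3], 0.79)]
top [([242.2, 211.4], 0.44), ([414.5, 198.3], 0.24)]
[241.50341075 173.96933369]
```

View pics/e.png

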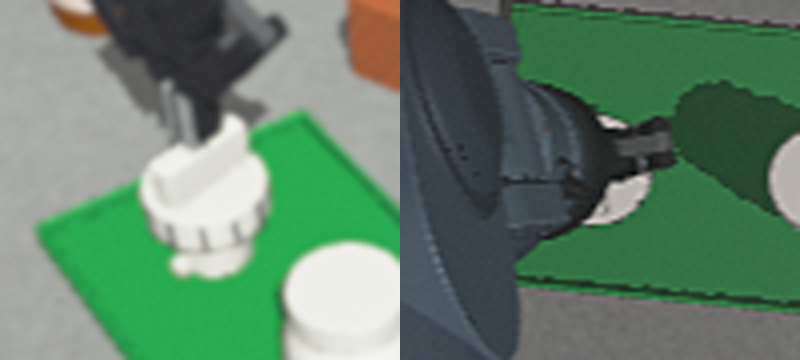

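The fingers shut without the bar, and their tips seem hidden behind it, with the bar edge at crop (190,145). I'll check the projections.

```bash
python3 - <<'E'
from h import *
np.set_printoptions(precision=1,suppress=True)
s=arm.camera('side');t=arm.camera('top');o=arm.observe()
p=o['position'];y=np.array([np.sin(-2.929),-np.cos(-2.929),0])
print(p,o['tool_rot'],o['width'])
for h in(0,.013,.03,.05,.1): print(h,'side crop',(proj(s,p+[0,0,h])-[190,130])*4,'top crop',(proj(t,p+[0,0,h])-[195,170])*4+[400,0])
for sg in(1,-1): print('open d.png',(proj(s,p+sg*y*.0425+[0,0,.013])-[130,100])*3)
for n in('top','side'):
  for r in arm.outline_of('filter',n):
    m=r['region'];ys,xs=np.nonzero(m);print(n,r['conf'],r['point'],m.sum(),xs.min(),xs.max(),ys.min(),ys.max())
E
```

```text
[0.5 0.2 0.1] [-3.1 -0.  -2.9] -0.0003072003650249841
0 side crop [206.  175.9] top crop [594.9 169.4]
0.013 side crop [202.6 157.1] top crop [590.6 168.9]
0.03 side crop [198.  131.7] top crop [584.9 168.3]
0.05 side crop [192.5 100.8] top crop [577.9 167.5]
0.1 side crop [177.6  18.3] top crop [559.  165.3]
open d.png [287.1 182.7]
open d.png [378.6 233.9]
top 0.68 [250.5, 218.5] 113 243 257 199 225
top 0.44 [418.6, 200.6] 7245 368 465 133 244
```

```bash
python3 -m creep '[{"tx":0,"ty":0,"tz":-15,"ax":0,"ay":0,"az":0,"gripper":0},{"tx":0,"ty":0,"tz":-40,"ax":0,"ay":0,"az":0,"gripper":0},{"tx":0,"ty":0,"tz":-60,"ax":0,"ay":0,"az":0,"gripper":0},{"tx":0,"ty":0,"tz":-60,"ax":0,"ay":0,"az":0,"gripper":0}]'; python3 - <<'E'
from h import *
s=arm.camera('side');t=arm.camera('top');o=arm.observe()
p=o['position']
for h in(0,.03,.06):
  print((proj(s,p+[0,0,h])-[190,110])*4,(proj(t,p+[0,0,h])-[195,170])*4+[400,0])
cv2.imwrite('pics/f.png',np.hstack([cv2.resize(s['img'][110:220,190:290],(400,440),interpolation=2),cv2.resize(t['img'][170:280,195:295],(400,440),interpolation=2)]))
for n in('top','side'):
  for r in arm.outline_of('filter',n):
    m=r['region'];ys,xs=np.nonzero(m);print(n,r['conf'],r['point'],m.sum(),xs.min(),xs.max(),ys.min(),ys.max())
E
```

```text
time_s: 8.45
position: [0.5474, 0.2346, 0.1281]
tool_rot: [3.141, 0.006, -2.929]
wrist_force: [0.5, -0.4, 1.2]
width: 0.0
grasp_force: 0.0
[190.05395106 164.35695382] [573.97513129 166.37281496]
[181.15574082 114.85537506] [562.63618733 165.05628767]
[171.721913    62.37410538] [550.53438725 163.65118768]
top 0.72 [249.9, 216.8] 253 237 259 210 226
side 0.62 [240.7, 176.5] 925 225 257 158 198
```

View pics/f.png

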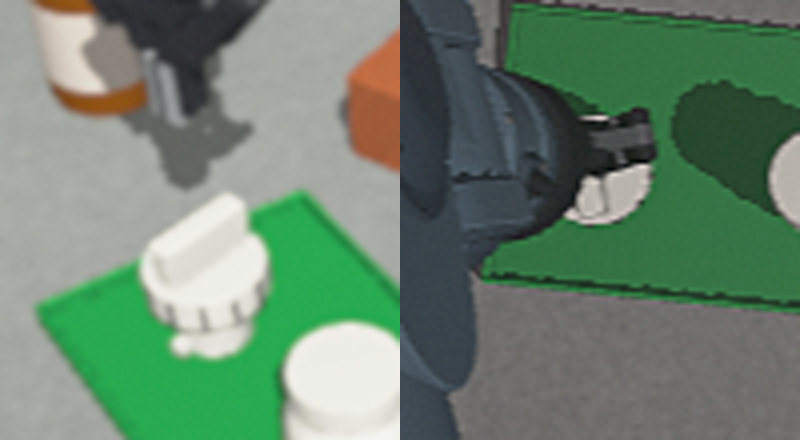

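The picture shows the shut fingertips at about crop (182,118), where the reported TCP projects to (190,164). The tips are therefore about 25 mm higher than the TCP reading says, and they closed just above the bar, which stands undisturbed. I'll reopen and go about 20 mm lower. If the fingers meet the head instead, the width will show it.

```bash
python3 -m creep '[{"tx":0,"ty":0,"tz":0,"ax":0,"ay":0,"az":0,"gripper":1},{"tx":0,"ty":0,"tz":0,"ax":0,"ay":0,"az":0,"gripper":1},{"tx":0,"ty":0,"tz":0,"ax":0,"ay":0,"az":0,"gripper":1},{"tx":0,"ty":0,"tz":0,"ax":0,"ay":0,"az":0,"gripper":1},{"tx":0,"ty":0,"tz":0,"ax":0,"ay":0,"az":0,"gripper":1},{"tx":0,"ty":0,"tz":0,"ax":0,"ay":0,"az":0,"gripper":1},{"tx":0,"ty":0,"tz":0,"ax":0,"ay":0,"az":0,"gripper":1},{"tx":0,"ty":0,"tz":0,"ax":0,"ay":0,"az":0,"gripper":1},{"tx":0,"ty":0,"tz":30,"ax":0,"ay":0,"az":0,"gripper":1},{"tx":0,"ty":0,"tz":55,"ax":0,"ay":0,"az":0,"gripper":1},{"tx":0,"ty":0,"tz":70,"ax":0,"ay":0,"az":0,"gripper":1},{"tx":0,"ty":0,"tz":77,"ax":0,"ay":0,"az":0,"gripper":1},{"tx":0,"ty":0,"tz":80,"ax":0,"ay":0,"az":0,"gripper":1},{"tx":0,"ty":0,"tz":80,"ax":0,"ay":0,"az":0,"gripper":1}]'
```

```text
time_s: 10.05
position: [0.5453, 0.2339, 0.0452]
tool_rot: [-3.142, 0.0, -2.929]
wrist_force: [-0.8, 0.3, 0.1]
width: 0.0853
grasp_force: 0.0
```

```bash
python3 -m creep '[{"tx":0,"ty":0,"tz":0,"ax":0,"ay":0,"az":0,"gripper":0},{"tx":0,"ty":0,"tz":0,"ax":0,"ay":0,"az":0,"gripper":0},{"tx":0,"ty":0,"tz":0,"ax":0,"ay":0,"az":0,"gripper":0},{"tx":0,"ty":0,"tz":0,"ax":0,"ay":0,"az":0,"gripper":0},{"tx":0,"ty":0,"tz":0,"ax":0,"ay":0,"az":0,"gripper":0},{"tx":0,"ty":0,"tz":0,"ax":0,"ay":0,"az":0,"gripper":0},{"tx":0,"ty":0,"tz":0,"ax":0,"ay":0,"az":0,"gripper":0},{"tx":0,"ty":0,"tz":0,"ax":0,"ay":0,"az":0,"gripper":0},{"tx":0,"ty":0,"tz":0,"ax":0,"ay":0,"az":0,"gripper":0}]'
```

```text
time_s: 10.95
position: [0.5452, 0.2338, 0.0451]
tool_rot: [-3.141, 0.0, -2.929]
wrist_force: [-0.6, 0.2, 2.8]
width: 0.0124
grasp_force: 62.6
```

Gripped: width 12.4 mm at 62 N. Next I lift and carry the cartridge over the socket.

```bash
python3 -m creep '[{"tx":0,"ty":0,"tz":-15,"ax":0,"ay":0,"az":0,"gripper":0},{"tx":0,"ty":0,"tz":-45,"ax":0,"ay":0,"az":0,"gripper":0},{"tx":0,"ty":0,"tz":-80,"ax":0,"ay":0,"az":0,"gripper":0},{"tx":0,"ty":0,"tz":-110,"ax":0,"ay":0,"az":0,"gripper":0},{"tx":0,"ty":0,"tz":-125,"ax":0,"ay":0,"az":0,"gripper":0},{"tx":5,"ty":-30,"tz":-125,"ax":0,"ay":0,"az":0.02,"gripper":0},{"tx":10,"ty":-75,"tz":-125,"ax":0,"ay":0,"az":0.04,"gripper":0},{"tx":17,"ty":-120,"tz":-125,"ax":0,"ay":0,"az":0.06,"gripper":0},{"tx":23,"ty":-165,"tz":-125,"ax":0,"ay":0,"az":0.08,"gripper":0},{"tx":29,"ty":-210,"tz":-125,"ax":0,"ay":0,"az":0.1,"gripper":0},{"tx":35,"ty":-255,"tz":-125,"ax":0,"ay":0,"az":0.12,"gripper":0},{"tx":41,"ty":-300,"tz":-125,"ax":0,"ay":0,"az":0.14,"gripper":0},{"tx":47,"ty":-345,"tz":-125,"ax":0,"ay":0,"az":0.16,"gripper":0},{"tx":51,"ty":-375,"tz":-125,"ax":0,"ay":0,"az":0.18,"gripper":0},{"tx":53,"ty":-390,"tz":-125,"ax":0,"ay":0,"az":0.18,"gripper":0},{"tx":54,"ty":-396,"tz":-125,"ax":0,"ay":0,"az":0.18,"gripper":0},{"tx":54,"ty":-396,"tz":-125,"ax":0,"ay":0,"az":0.18,"gripper":0},{"tx":54,"ty":-396,"tz":-125,"ax":0,"ay":0,"az":0.18,"gripper":0},{"tx":54,"ty":-396,"tz":-125,"ax":0,"ay":0,"az":0.18,"gripper":0}]'; python3 - <<'E'
from h import *
s=arm.camera('side');t=arm.camera('top');o=arm.observe()
print(o['position'],o['tool_rot'],o['width'],o['wrist_force'])
cv2.imwrite('pics/g.png',np.hstack([cv2.resize(s['img'][160:310,350:450],(400,600),interpolation=2),cv2.resize(t['img'][130:280,370:470],(400,600),interpolation=2)]))
for n in('filter_bar','filter_foot'):
  A=arm.landmark_of(n,'top');B=arm.landmark_of(n,'side')
  print(n,[(r['point'],r['conf']) for r in A],[(r['point'],r['conf']) for r in B])
for h in(.13,.197): print(proj(s,[.576,-.1646,h]),proj(t,[.576,-.1646,h]))
for r in arm.outline_of('filter','side'):
    m=r['region'];ys,xs=np.nonzero(m);print(r['conf'],r['point'],m.sum(),xs.min(),xs.max(),ys.min(),ys.max())
E
```

```text
time_s: 12.85
position: [0.5756, -0.163, 0.17]
tool_rot: [3.141, -0.0, -3.107]
wrist_force: [-1.0, 0.4, -1.3]
width: 0.0122
grasp_force: 62.2
[ 0.57569751 -0.16339462  0.17002571] [ 3.14150477e+00  6.20031447e-05 -3.10757705e+00] 0.012019603174139555 [-0.18258249 -0.73343306 -1.83782593]
filter_bar [([430.1, 197.4], 0.77)] [([415.1, 239.0], 0.71)]
filter_foot [([304.9, 215.3], 0.39)] [([404.7, 270.5], 0.6)]
[406.27706866 272.19011118] [424.22236939 197.25034139]
[414.75783875 244.49719233] [431.76058216 195.381051  ]
0.64 [404.8, 255.9] 1591 386 435 230 280
```

View pics/g.png

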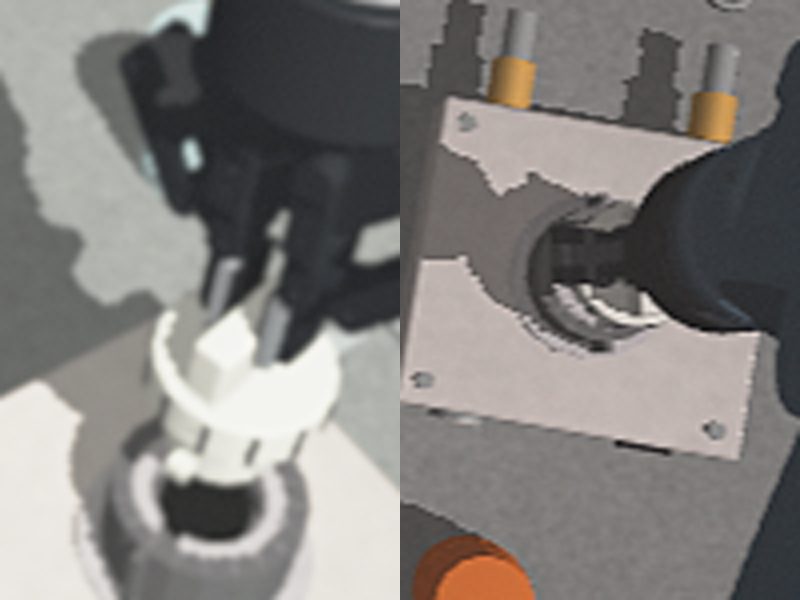

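The picture shows the cartridge held upright by its bar, just above the collar, with a lug visible at crop (182,465). It sits about 1 to 1.5 mm off the axis, so I'll correct that and descend to just above lug contact.

```bash
python3 -m creep '[{"tx":-0.6,"ty":-1.3,"tz":5,"ax":0,"ay":0,"az":0,"gripper":0},{"tx":-0.6,"ty":-1.3,"tz":12,"ax":0,"ay":0,"az":0,"gripper":0},{"tx":-0.6,"ty":-1.3,"tz":19,"ax":0,"ay":0,"az":0,"gripper":0},{"tx":-0.6,"ty":-1.3,"tz":25,"ax":0,"ay":0,"az":0,"gripper":0},{"tx":-0.6,"ty":-1.3,"tz":29,"ax":0,"ay":0,"az":0,"gripper":0},{"tx":-0.6,"ty":-1.3,"tz":31,"ax":0,"ay":0,"az":0,"gripper":0},{"tx":-0.6,"ty":-1.3,"tz":32,"ax":0,"ay":0,"az":0,"gripper":0},{"tx":-0.6,"ty":-1.3,"tz":33,"ax":0,"ay":0,"az":0,"gripper":0},{"tx":-0.6,"ty":-1.3,"tz":33,"ax":0,"ay":0,"az":0,"gripper":0}]'
```

```text
time_s: 14.1
position: [0.5764, -0.166, 0.137]
tool_rot: [-3.141, 0.0, -3.109]
wrist_force: [0.6, 0.5, -0.4]
width: 0.0119
grasp_force: 62.2
```

```bash
python3 -m creep '[{"tx":0,"ty":0.8,"tz":1,"ax":0,"ay":0,"az":0,"gripper":0},{"tx":0,"ty":0.8,"tz":2,"ax":0,"ay":0,"az":0,"gripper":0},{"tx":0,"ty":0.8,"tz":3,"ax":0,"ay":0,"az":0,"gripper":0},{"tx":0,"ty":0.8,"tz":4,"ax":0,"ay":0,"az":0,"gripper":0},{"tx":0,"ty":0.8,"tz":4,"ax":0,"ay":0,"az":0,"gripper":0}]'; python3 -m creep '[{"tx":0,"ty":0,"tz":0.7,"ax":0,"ay":0,"az":0,"gripper":0},{"tx":0,"ty":0,"tz":1.4,"ax":0,"ay":0,"az":0,"gripper":0},{"tx":0,"ty":0,"tz":2,"ax":0,"ay":0,"az":0,"gripper":0},{"tx":0,"ty":0,"tz":2,"ax":0,"ay":0,"az":0,"gripper":0}]'
```

```text
time_s: 14.6
position: [0.5761, -0.1651, 0.1327]
tool_rot: [3.142, -0.0, -3.109]
wrist_force: [-0.1, -0.2, -1.2]
width: 0.0122
grasp_force: 62.2
time_s: 15.0
position: [0.5762, -0.1651, 0.1308]
tool_rot: [-3.142, -0.0, -3.109]
wrist_force: [-1.1, 0.3, -0.2]
width: 0.0121
grasp_force: 62.2
```

```bash
python3 -m creep '[{"tx":0,"ty":0,"tz":0.7,"ax":0,"ay":0,"az":0,"gripper":0},{"tx":0,"ty":0,"tz":1.4,"ax":0,"ay":0,"az":0,"gripper":0},{"tx":0,"ty":0,"tz":2,"ax":0,"ay":0,"az":0,"gripper":0},{"tx":0,"ty":0,"tz":2,"ax":0,"ay":0,"az":0,"gripper":0}]'; python3 -m creep '[{"tx":0,"ty":0,"tz":0.7,"ax":0,"ay":0,"az":0,"gripper":0},{"tx":0,"ty":0,"tz":1.4,"ax":0,"ay":0,"az":0,"gripper":0},{"tx":0,"ty":0,"tz":2,"ax":0,"ay":0,"az":0,"gripper":0},{"tx":0,"ty":0,"tz":2,"ax":0,"ay":0,"az":0,"gripper":0}]'
```

```text
time_s: 15.4
position: [0.5763, -0.1651, 0.1289]
tool_rot: [-3.141, 0.0, -3.109]
wrist_force: [-0.7, 0.5, -1.7]
width: 0.0121
grasp_force: 62.3
time_s: 15.8
position: [0.5764, -0.1652, 0.127]
tool_rot: [-3.141, 0.0, -3.109]
wrist_force: [-0.3, 0.5, 0.2]
width: 0.0128
grasp_force: 62.4
```

```bash
python3 -m creep '[{"tx":0,"ty":0,"tz":0.8,"ax":0,"ay":0,"az":0,"gripper":0},{"tx":0,"ty":0,"tz":1.6,"ax":0,"ay":0,"az":0,"gripper":0},{"tx":0,"ty":0,"tz":2.4,"ax":0,"ay":0,"az":0,"gripper":0},{"tx":0,"ty":0,"tz":3,"ax":0,"ay":0,"az":0,"gripper":0},{"tx":0,"ty":0,"tz":3,"ax":0,"ay":0,"az":0,"gripper":0}]'; python3 -m creep '[{"tx":0,"ty":0,"tz":0.7,"ax":0,"ay":0,"az":0,"gripper":0},{"tx":0,"ty":0,"tz":1.4,"ax":0,"ay":0,"az":0,"gripper":0},{"tx":0,"ty":0,"tz":2,"ax":0,"ay":0,"az":0,"gripper":0},{"tx":0,"ty":0,"tz":2,"ax":0,"ay":0,"az":0,"gripper":0}]'; python3 -c "from h import *;print(arm.observe()['torque'])"
```

```text
time_s: 16.3
position: [0.5764, -0.1651, 0.124]
tool_rot: [-3.141, 0.0, -3.109]
wrist_force: [1.3, 0.2, 2.1]
width: 0.0123
grasp_force: 62.6
time_s: 16.7
position: [0.5764, -0.1651, 0.122]
tool_rot: [-3.141, 0.0, -3.109]
wrist_force: [0.5, 0.9, 2.3]
width: 0.0121
grasp_force: 62.7
[ 0.06018858 -0.0072697  -0.00531617]
```

The force follows the plate spring (about 3.8 N after about 7 mm), so the lugs are in the slots. I keep pushing to about 18 mm of compression.

```bash
python3 -m creep '[{"tx":0,"ty":0,"tz":0.8,"ax":0,"ay":0,"az":0,"gripper":0},{"tx":0,"ty":0,"tz":1.6,"ax":0,"ay":0,"az":0,"gripper":0},{"tx":0,"ty":0,"tz":2.4,"ax":0,"ay":0,"az":0,"gripper":0},{"tx":0,"ty":0,"tz":3.2,"ax":0,"ay":0,"az":0,"gripper":0},{"tx":0,"ty":0,"tz":4,"ax":0,"ay":0,"az":0,"gripper":0},{"tx":0,"ty":0,"tz":5,"ax":0,"ay":0,"az":0,"gripper":0},{"tx":0,"ty":0,"tz":5,"ax":0,"ay":0,"az":0,"gripper":0}]'; python3 -m creep '[{"tx":0,"ty":0,"tz":0.8,"ax":0,"ay":0,"az":0,"gripper":0},{"tx":0,"ty":0,"tz":1.6,"ax":0,"ay":0,"az":0,"gripper":0},{"tx":0,"ty":0,"tz":2.4,"ax":0,"ay":0,"az":0,"gripper":0},{"tx":0,"ty":0,"tz":3.2,"ax":0,"ay":0,"az":0,"gripper":0},{"tx":0,"ty":0,"tz":4,"ax":0,"ay":0,"az":0,"gripper":0},{"tx":0,"ty":0,"tz":5,"ax":0,"ay":0,"az":0,"gripper":0},{"tx":0,"ty":0,"tz":5,"ax":0,"ay":0,"az":0,"gripper":0},{"tx":0,"ty":0,"tz":5,"ax":0,"ay":0,"az":0,"gripper":0}]'; python3 -c "from h import *;print(arm.observe()['torque'])"
```

```text
time_s: 17.4
position: [0.5764, -0.1651, 0.117]
tool_rot: [-3.141, 0.0, -3.109]
wrist_force: [-0.3, 0.9, 5.2]
width: 0.0123
grasp_force: 63.0
time_s: 18.2
position: [0.5765, -0.1651, 0.1125]
tool_rot: [-3.141, 0.001, -3.109]
wrist_force: [-0.9, 1.1, 7.0]
width: 0.0125
grasp_force: 63.3
[0.2224324  0.22762629 0.01832003]
```

```bash
python3 -m creep '[{"tx":0,"ty":0,"tz":0.8,"ax":0,"ay":0,"az":0,"gripper":0},{"tx":0,"ty":0,"tz":1,"ax":0,"ay":0,"az":0,"gripper":0},{"tx":0,"ty":0,"tz":1,"ax":0,"ay":0,"az":0.03,"gripper":0},{"tx":0,"ty":0,"tz":1,"ax":0,"ay":0,"az":0.06,"gripper":0},{"tx":0,"ty":0,"tz":1,"ax":0,"ay":0,"az":0.1,"gripper":0},{"tx":0,"ty":0,"tz":1,"ax":0,"ay":0,"az":0.14,"gripper":0},{"tx":0,"ty":0,"tz":1,"ax":0,"ay":0,"az":0.18,"gripper":0},{"tx":0,"ty":0,"tz":1,"ax":0,"ay":0,"az":0.22,"gripper":0},{"tx":0,"ty":0,"tz":1,"ax":0,"ay":0,"az":0.26,"gripper":0},{"tx":0,"ty":0,"tz":1,"ax":0,"ay":0,"az":0.3,"gripper":0},{"tx":0,"ty":0,"tz":1,"ax":0,"ay":0,"az":0.3,"gripper":0}]'; python3 -c "from h import *;o=arm.observe();print(o['torque'],o['wrist_force'])"
```

```text
time_s: 19.3
position: [0.5771, -0.1655, 0.1119]
tool_rot: [-3.141, 0.002, 2.873]
wrist_force: [-0.8, 0.9, 7.4]
width: 0.0119
grasp_force: 63.4
[0.03252582 0.03968455 0.00295899] [-0.81844051  0.89510701  7.44407411]
```

It turns freely, with no torque. Continuing.

```bash
python3 -m creep '[{"tx":0,"ty":0,"tz":0,"ax":0,"ay":0,"az":0.06,"gripper":0},{"tx":0,"ty":0,"tz":0,"ax":0,"ay":0,"az":0.12,"gripper":0},{"tx":0,"ty":0,"tz":0,"ax":0,"ay":0,"az":0.18,"gripper":0},{"tx":0,"ty":0,"tz":0,"ax":0,"ay":0,"az":0.24,"gripper":0},{"tx":0,"ty":0,"tz":0,"ax":0,"ay":0,"az":0.3,"gripper":0},{"tx":0,"ty":0,"tz":0,"ax":0,"ay":0,"az":0.36,"gripper":0},{"tx":0,"ty":0,"tz":0,"ax":0,"ay":0,"az":0.42,"gripper":0},{"tx":0,"ty":0,"tz":0,"ax":0,"ay":0,"az":0.48,"gripper":0},{"tx":0,"ty":0,"tz":0,"ax":0,"ay":0,"az":0.54,"gripper":0},{"tx":0,"ty":0,"tz":0,"ax":0,"ay":0,"az":0.6,"gripper":0},{"tx":0,"ty":0,"tz":0,"ax":0,"ay":0,"az":0.66,"gripper":0},{"tx":0,"ty":0,"tz":0,"ax":0,"ay":0,"az":0.72,"gripper":0},{"tx":0,"ty":0,"tz":0,"ax":0,"ay":0,"az":0.78,"gripper":0},{"tx":0,"ty":0,"tz":0,"ax":0,"ay":0,"az":0.84,"gripper":0},{"tx":0,"ty":0,"tz":0,"ax":0,"ay":0,"az":0.9,"gripper":0},{"tx":0,"ty":0,"tz":0,"ax":0,"ay":0,"az":0.95,"gripper":0},{"tx":0,"ty":0,"tz":0,"ax":0,"ay":0,"az":0.95,"gripper":0}]'; python3 -c "from h import *;o=arm.observe();print(o['torque'],o['wrist_force'],o['joint_pos'])"
```

```text
time_s: 21.0
position: [0.5767, -0.1653, 0.1118]
tool_rot: [3.141, 0.001, 1.923]
wrist_force: [0.3, 1.2, 7.8]
width: 0.0123
grasp_force: 63.4
[ 0.11372314  0.2355127  -0.03783558] [0.30086404 1.22481385 7.76236032] [-3.84787096e-01  4.66380734e-01 -2.92860362e-02  1.07372458e+00
 -1.82155000e-04  8.33753566e-01]
```

```bash
python3 -m creep '[{"tx":0,"ty":0,"tz":0,"ax":0,"ay":0,"az":0.03,"gripper":0},{"tx":0,"ty":0,"tz":0,"ax":0,"ay":0,"az":0.06,"gripper":0},{"tx":0,"ty":0,"tz":0,"ax":0,"ay":0,"az":0.09,"gripper":0},{"tx":0,"ty":0,"tz":0,"ax":0,"ay":0,"az":0.12,"gripper":0},{"tx":0,"ty":0,"tz":0,"ax":0,"ay":0,"az":0.12,"gripper":0}]'; python3 -c "from h import *;o=arm.observe();print(o['torque'],o['wrist_force'])";python3 -m creep '[{"tx":0,"ty":0,"tz":0,"ax":0,"ay":0,"az":0.02,"gripper":0},{"tx":0,"ty":0,"tz":0,"ax":0,"ay":0,"az":0.04,"gripper":0},{"tx":0,"ty":0,"tz":0,"ax":0,"ay":0,"az":0.04,"gripper":0}]'; python3 -c "from h import *;o=arm.observe();print(o['torque'],o['wrist_force'])"
```

```text
time_s: 21.5
position: [0.5766, -0.1653, 0.1117]
tool_rot: [3.141, 0.001, 1.803]
wrist_force: [-0.2, 0.4, 8.7]
width: 0.0122
grasp_force: 63.4
[0.07256685 0.27804712 0.03781964] [-0.17354372  0.44694919  8.66643854]
time_s: 21.8
position: [0.5765, -0.1653, 0.1117]
tool_rot: [3.141, 0.001, 1.764]
wrist_force: [-1.0, 1.8, 7.6]
width: 0.0123
grasp_force: 63.4
[0.15301356 0.25349569 0.05562791] [-0.96070011  1.79807641  7.57594012]
```

```bash
python3 -m creep '[{"tx":0,"ty":0,"tz":0,"ax":0,"ay":0,"az":0.02,"gripper":0},{"tx":0,"ty":0,"tz":0,"ax":0,"ay":0,"az":0.02,"gripper":0}]' | sed -n 3p; python3 -c "from h import *;o=arm.observe();print(o['torque'],o['wrist_force'])";python3 -m creep '[{"tx":0,"ty":0,"tz":0,"ax":0,"ay":0,"az":0.02,"gripper":0},{"tx":0,"ty":0,"tz":0,"ax":0,"ay":0,"az":0.02,"gripper":0}]'| sed -n 3p; python3 -c "from h import *;o=arm.observe();print(o['torque'],o['wrist_force'])"
```

```text
tool_rot: [3.141, 0.001, 1.744]
[0.11878962 0.42431489 0.13165746] [-1.6114859   0.98841154  8.09325851]
tool_rot: [-3.142, 0.001, 1.724]
[0.14626891 0.55382119 0.18414704] [-2.08884779  0.56715163  7.73068871]
```

```bash
python3 -m creep '[{"tx":0,"ty":0,"tz":0,"ax":0,"ay":0,"az":0.02,"gripper":0},{"tx":0,"ty":0,"tz":0,"ax":0,"ay":0,"az":0.02,"gripper":0}]' | sed -n 3p; python3 -c "from h import *;o=arm.observe();print(o['torque'],o['wrist_force'])"
```

```text
tool_rot: [-3.141, 0.001, 1.704]
[0.08342351 0.74369615 0.22620172] [-3.26670841  0.45238352  8.88646831]
```

Torque about the axis has been rising steadily since yaw 1.76, reaching 0.23 N m, so the stop is reached at about 83°. I'll nudge it slightly further, then ease up gently while still holding, to test that the lugs enter the recesses.

```bash
python3 -m creep '[{"tx":0,"ty":0,"tz":0,"ax":0,"ay":0,"az":0.02,"gripper":0},{"tx":0,"ty":0,"tz":-1,"ax":0,"ay":0,"az":0.02,"gripper":0},{"tx":0,"ty":0,"tz":-2,"ax":0,"ay":0,"az":0.02,"gripper":0},{"tx":0,"ty":0,"tz":-3,"ax":0,"ay":0,"az":0.02,"gripper":0},{"tx":0,"ty":0,"tz":-4,"ax":0,"ay":0,"az":0.02,"gripper":0},{"tx":0,"ty":0,"tz":-4,"ax":0,"ay":0,"az":0.02,"gripper":0}]'; python3 -c "from h import *;o=arm.observe();print(o['torque'],o['wrist_force'])"; python3 -m creep '[{"tx":0,"ty":0,"tz":-1,"ax":0,"ay":0,"az":0,"gripper":0},{"tx":0,"ty":0,"tz":-2,"ax":0,"ay":0,"az":0,"gripper":0},{"tx":0,"ty":0,"tz":-2,"ax":0,"ay":0,"az":0,"gripper":0}]'; python3 -c "from h import *;o=arm.observe();print(o['torque'],o['wrist_force'])"
```

```text
time_s: 23.0
position: [0.5754, -0.165, 0.114]
tool_rot: [-3.14, -0.001, 1.684]
wrist_force: [-0.7, 0.5, -4.4]
width: 0.0123
grasp_force: 62.1
[-0.20765349  0.24003119  0.53825897] [-0.73001002  0.49912269 -4.35859229]
time_s: 23.3
position: [0.5756, -0.165, 0.1166]
tool_rot: [-3.14, -0.0, 1.684]
wrist_force: [-1.7, -0.7, -4.0]
width: 0.0123
grasp_force: 61.9
[-0.18408362  0.48495648  0.48680392] [-1.72341172 -0.66363597 -3.99758604]
```

Vertical friction from the stop torque (0.5 N m) seems to be holding it. Relaxing the twist a little.

```bash
python3 -m creep '[{"tx":0,"ty":0,"tz":0,"ax":0,"ay":0,"az":-0.02,"gripper":0},{"tx":0,"ty":0,"tz":0,"ax":0,"ay":0,"az":-0.02,"gripper":0}]'; python3 -c "from h import *;o=arm.observe();print(o['torque'],o['wrist_force'])"; python3 -m creep '[{"tx":0,"ty":0,"tz":0,"ax":0,"ay":0,"az":-0.02,"gripper":0},{"tx":0,"ty":0,"tz":0,"ax":0,"ay":0,"az":-0.02,"gripper":0}]'; python3 -c "from h import *;o=arm.observe();print(o['torque'],o['wrist_force'])"
```

```text
time_s: 23.5
position: [0.5758, -0.165, 0.1174]
tool_rot: [-3.141, -0.0, 1.704]
wrist_force: [-3.0, 0.2, -0.7]
width: 0.0119
grasp_force: 62.3
[-0.00818365  0.95203395  0.23298676] [-2.99666436  0.23628551 -0.73513756]
time_s: 23.7
position: [0.5761, -0.1652, 0.1178]
tool_rot: [3.141, 0.0, 1.724]
wrist_force: [-5.0, 0.6, 4.7]
width: 0.012
grasp_force: 62.9
[0.11701875 1.30347961 0.01421278] [-4.95675756  0.5641858   4.74455562]
```

Fz now matches the spring at 12 mm of compression. That is above the 14 mm blocked level, so the lugs are in the recesses. I'll raise slightly and release.

```bash
python3 -m creep '[{"tx":0,"ty":0,"tz":-0.7,"ax":0,"ay":0,"az":0,"gripper":0},{"tx":0,"ty":0,"tz":-1.2,"ax":0,"ay":0,"az":0,"gripper":0},{"tx":0,"ty":0,"tz":-1.2,"ax":0,"ay":0,"az":0,"gripper":0}]'; python3 -m creep '[{"tx":0,"ty":0,"tz":0,"ax":0,"ay":0,"az":0,"gripper":1},{"tx":0,"ty":0,"tz":0,"ax":0,"ay":0,"az":0,"gripper":1},{"tx":0,"ty":0,"tz":0,"ax":0,"ay":0,"az":0,"gripper":1},{"tx":0,"ty":0,"tz":0,"ax":0,"ay":0,"az":0,"gripper":1},{"tx":0,"ty":0,"tz":0,"ax":0,"ay":0,"az":0,"gripper":1},{"tx":0,"ty":0,"tz":0,"ax":0,"ay":0,"az":0,"gripper":1},{"tx":0,"ty":0,"tz":0,"ax":0,"ay":0,"az":0,"gripper":1},{"tx":0,"ty":0,"tz":0,"ax":0,"ay":0,"az":0,"gripper":1},{"tx":0,"ty":0,"tz":-20,"ax":0,"ay":0,"az":0,"gripper":1},{"tx":0,"ty":0,"tz":-50,"ax":0,"ay":0,"az":0,"gripper":1},{"tx":0,"ty":0,"tz":-80,"ax":0,"ay":0,"az":0,"gripper":1},{"tx":180,"ty":0,"tz":-100,"ax":0,"ay":0,"az":0,"gripper":1},{"tx":180,"ty":0,"tz":-100,"ax":0,"ay":0,"az":0,"gripper":1},{"tx":180,"ty":0,"tz":-100,"ax":0,"ay":0,"az":0,"gripper":1},{"tx":180,"ty":0,"tz":-100,"ax":0,"ay":0,"az":0,"gripper":1},{"tx":180,"ty":0,"tz":-100,"ax":0,"ay":0,"az":0,"gripper":1}]'; python3 - <<'E'
from h import *
s=arm.camera('side');t=arm.camera('top')
cv2.imwrite('pics/i.png',np.hstack([cv2.resize(s['img'][220:340,340:460],(400,400),interpolation=2),cv2.resize(t['img'][140:260,360:480],(400,400),interpolation=2)]))
for n in('filter_bar','filter_foot'):
  print(n,[[(r['point'],r['conf']) for r in arm.landmark_of(n,c)] for c in('top','side')])
for z in(.143,.147,.154):print(z,proj(s,[.576,-.1646,z]),proj(t,[.576,-.1646,z]))
E
```

```text
time_s: 24.0
position: [0.5761, -0.1652, 0.1184]
tool_rot: [-3.142, 0.0, 1.724]
wrist_force: [-4.8, -0.2, 4.0]
width: 0.0124
grasp_force: 62.9
time_s: 25.6
position: [0.5482, 0.0165, 0.219]
tool_rot: [3.14, -0.001, 1.729]
wrist_force: [-0.3, 0.1, 1.1]
width: 0.0855
grasp_force: 0.0
filter_bar [[([427.9, 197.8], 0.67)], [([410.7, 266.9], 0.64), ([400.5, 286.7], 0.18)]]
filter_foot [[], [([399.7, 285.9], 0.69)]]
0.143 [407.80950652 267.18612251] [425.60013271 196.90869015]
0.147 [408.29127934 265.61295222] [426.03183774 196.80163797]
0.154 [409.14635199 262.82081693] [426.79635869 196.61205568]
```

View pics/i.png

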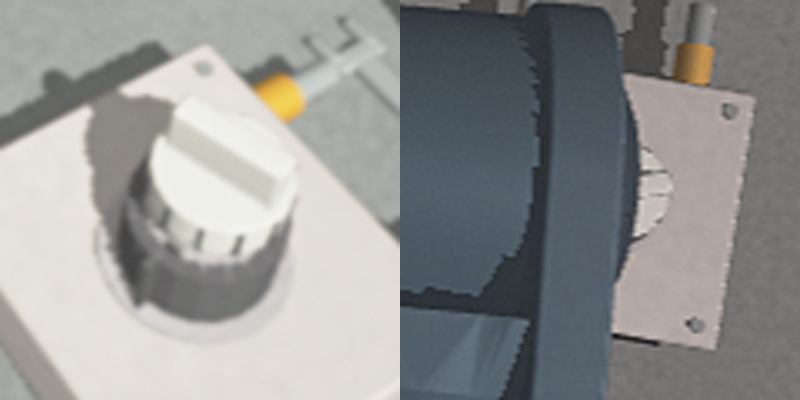

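The picture shows the cartridge seated upright in the collar with its bar turned about a quarter turn (side crop, bar from (185,105) to (290,170)). The force just before release matched the lugs being up in the recesses. The arm is clear, so I'm handing in.

```bash
python3 -c "from h import *;print(arm.hand_in())"
```

```text
the job is handed in; nothing more can be done
None
```

I pushed the filter cartridge into the socket, turned it clockwise to its stop, released it and handed the job in at about 26 s; the forces at release matched a locked cartridge, but the hand-in returned no verdict and I couldn't confirm the locked height from the pictures.

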